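Find the high spot on a dropped reel spool

TASK

This reel spool was dropped and its rim now rubs in the frame at one place each turn. On the runout stand, slide the dial indicator up to the rim until its pointer shows about 3 mm, then turn the spool to find the highest spot anywhere round the rim, and leave that spot under the plunger, still pressing on it, so that I can dress it there. Do not bottom the plunger or lean on the spool hard enough to bend its thin spindle, and leave the other things alone.

Things in the scene. Friction and masses are not known exactly. Their poses are not given: they have to be found in the camera images.
- stand: Dark green cast runout stand, fixed to the bench, base plate 124 x 300 x 16 mm. Origin on the spindle axis at bench height; z up; its y axis runs from the spindle along the slide toward the indicator (base spans y -64 to 236 mm).
- spindle (a point): Point on the spool's turning axis, 84 mm above the bench, level with the spool's dark upper face. A flat brass nut, 19 mm wide, rises to 88 mm here. The steel spindle below is only 5 mm thick and springs sideways 1 mm for each 16 N; beyond 1 mm (16 N) it bends.
- spool: Reel spool, axis upright, 110 mm across, turns without end on the spindle either way against light friction (0.05 N m) and stays where left. Origin on the axis 52 mm above the bench; its x axis points to the handle. The silver rim (z 77 to 83 mm) is part of it: radius 55 mm, but pushed out by 1 to 3 mm over about 60 degrees in two unknown places, one clearly higher.
- handle_mid (a point): Crank handle of the spool: upright dark wooden knob 17 mm wide, 38 mm from the spindle axis, free to spin on its pin; from 86 to 114 mm above the bench. Point on its axis, 102 mm above the bench.
- pillar (a point): Upright steel pillar with knurled grip, 19 mm wide, top 116 mm above the bench, fixed on the indicator's carriage 40 mm behind the dial's centre; point on its axis 105 mm above the bench. The carriage slides up to 36 mm along the stand's y (toward the spindle is -y) against about 7 N of friction and stays where left.
- tip (a point): Front of the indicator's plunger, a 6 mm brass ball 80 mm above the bench, pointing at the spindle axis along the stand's -y; the point lies 0.5 mm inside the ball's front end. With the plunger out the end stands 69 mm from the dial's centre, at the start 12 to 28 mm short of the rim.
- plunger: The sprung plunger of the indicator, 10 mm travel along the stand's y; spring 1.5 N when out, 4.5 N when fully in. Origin on its line under the dial's centre.
- pointer (a joint): Red pointer of the upward-facing white dial (58 mm wide, top 94 mm above the bench): angle in rad clockwise from the thick zero mark, which lies toward the stand's +x. 0 = plunger out; one turn (6.28 rad) = 10 mm of plunger travel, so each of the ten long marks is 1 mm (0.628 rad).
- pot_guides: Bystander: small glass pot 66 mm wide, 50 mm high, with wire rings in it. Origin under its centre.
- spool_1: Bystander: red thread spool 33 mm wide, 38 mm high. Origin under its centre.
- spool_2: Bystander: blue thread spool 33 mm wide, 38 mm high. Origin under its centre.
- scraper_red: Bystander: red-handled scraper 109 mm long, lying flat. Origin under its middle.
- dividers: Bystander: steel dividers 165 mm long, lying flat. Origin under their middle.
- varnish_teal: Bystander: small dark teal varnish bottle 27 mm wide, 62 mm high. Origin under its centre.

How it is judged:
By the outcome, as a careful person would: the job done as asked, in the order asked, and still so for the second after the job is handed in, with the robot touching nothing.
It also fails if it takes over 67 s, if anything falls off the work surface, if the arm or the gripper's body presses on something with over 40 N, if the wrist force passes 120 N, or if a joint passes its speed limit or range.

ROBOT

A 7-joint arm with a two-finger parallel gripper is mounted at the origin on a cart in front of the work surface, level with it; the furniture and walls round the work are solid. World frame = base frame: x ahead of the robot, y to its left, z up, the work surface at z = 0. Lengths are in m, angles in degrees, forces in N, time in s.
With the tool pointing down it reaches from about 0.425 to 0.825 m from the base axis. Payload 3.6 kg.
Tool frame: the origin (TCP) lies on the centre line of the jaws, within the pads' length; the fingertips stand 19 mm ahead of it and the grasp point (between the pads) is the TCP; z points along the fingers, y is the line along which they close (so a half turn about z gives the same grasp; the last joint's range is limited). The gripper opens to 85 mm and grips with 20 to 120 N. Pads are 22 mm wide; open, the fingers measure 114 mm over their backs; the gripper's body (76 mm by 85 mm) begins 54 mm behind the grasp point. The pads swing forward as they close: fully open they stand 13 mm farther back than shut.
Start: joints at [74.112, 35.231, -0.722, 81.555, 0.464, 63.22, -2.315], TCP at [0.161, -0.63, 0.25] pointing down, gripper open.
Joint ranges: [-178.69, 178.69], [-17.37, 117.87], [-77.05, 75.6], [15.02, 138.74], [-78.02, 258.01], [0.78, 113.62], [-162.83, 162.83]. Speed limits (degrees/s): [159.86, 159.86, 180, 180, 180, 180, 180].

INTERFACE

Orientations are given as [roll, pitch, yaw] about the fixed x, y, z axes, in that order (R = Rz(yaw) Ry(pitch) Rx(roll)).
In Python, from rig import env, imaging, finish_job gives the robot as it stands. The module is installed in compiled form; this text tells all that it offers.
- The arm moves only by the shell command python3 -m inch 'ROWS' [OPENING]. ROWS is JSON, a list of rows, each a list of 4 numbers: the shift along the tool's x, y, z in mm, then the turn about the tool's z in degrees. In form: [[dx, dy, dz, yaw], ...]. A call has 1 to 5 rows; each row shifts and turns the commanded pose from where the row before left it, along the tool's axes as they then stand; what a row does not reach is not made up. A row lasts 1/8 s, in which the tool goes at most 62.5 mm and 10.7 degrees, less where a joint would pass 70% of its speed; a pose out of reach is approached as far as the arm can. A call is refused whole if a number of a shift passes 62.5 or a number of a turn 10.7, either way. A call with a gripper value outside its range is refused whole. OPENING is the finger opening in mm, from 0 to 85.4, set as the call begins (- or left out, the last holds). The fingers move at their own pace and stop on an object; the grip force is fixed at half the most. Time passes only in rows, so rows that do not move let the fingers close. It gives the time, the measured TCP pose, the force, the opening and the grip force at its end, in the units of the state.
- env.read_state(): the state, without advancing time (a new reading comes with each control period).
- imaging.snapshot(name): name is "side" or "top" or "wrist"; returns a dict with "img" (400x640x3 uint8, red, green, blue), "range_z" (400x640 float32, m along the optical axis (not along the pixel's ray), 0 where there is no reading), "fx", "fy", "cx", "cy" (pixels), "rvec" (rotation vector, rad) and "tvec" (3), from world to camera coordinates, as OpenCV has them; the wrist camera has in their place "mount" (4x4, takes a point from camera to tool coordinates, whose origin is the TCP and whose axes are the flange's). Camera axes: x right, y down, z forward; pixel columns grow to the right and rows downward; lengths in m; the calibration is good to about 2 mm. A picture is of the moment at which its call begins: read the wrist's pose just before it.
- finish_job(): hands the job in; it is judged then, once.
The state is a dict: "t": time; "joint_pos": joint angles; "dq": joint speeds; "tau": joint torques, N m; "position": TCP position; "tool_rot": TCP orientation; "force": force on the tool from outside, world axes, zero at the start; "torque": the same for the moment, N m; "gripper_width": finger opening in m; "grasp_force": force on a finger pad.
Only numpy, scipy, OpenCV 4.12 (cv2) and the standard library are available. Lean on these libraries where they do the work, as an engineer would, in place of code of your own. Each camera call takes 0.05 s, during which the arm holds its last target. There are 200 camera calls.

## Working session

There is one attempt and no reset: what is moved stays moved. The work goes in short steps, Python scripts to look and compute and a shell command to move; the robot and the scene stay as the last step left them, time stands still between calls to the robot, and variables do not carry over. Pictures are saved under pics/ and viewed, at most 10 in all, crops included, and the job is handed in when it is done.

```bash
mkdir -p pics
cat > h.py <<'E'
from rig import env, imaging, finish_job
import numpy as np, cv2
def snap(n):
    s=imaging.snapshot(n); return s
def save(s,f,crop=None,k=1):
    im=s["img"][:,:,::-1]
    if crop: x0,y0,x1,y1=crop; im=im[y0:y1,x0:x1]
    cv2.imwrite("pics/"+f,cv2.resize(im,None,fx=k,fy=k,interpolation=cv2.INTER_CUBIC))
def atz(s,u,v,z):
    R=cv2.Rodrigues(np.array(s["rvec"],float))[0];t=np.array(s["tvec"],float).ravel()
    d=R.T@np.array([(u-s["cx"])/s["fx"],(v-s["cy"])/s["fy"],1]);c=-R.T@t
    return c+d*(z-c[2])/d[2]
def proj(s,p):
    return cv2.projectPoints(np.array(p,float).reshape(-1,3),np.array(s["rvec"],float),np.array(s["tvec"],float),np.array([[s["fx"],0,s["cx"]],[0,s["fy"],s["cy"]],[0,0,1]],float),None)[0].reshape(-1,2)
E
python3 - <<'E'
from h import *
import pickle
print(env.read_state())
for n in("top","side"):
    s=snap(n); pickle.dump(s,open(n+".pkl","wb")); save(s,n+"0.png",None,1.25)
    print(n,s["fx"],s["cx"],s["cy"],s["rvec"],s["tvec"])
E
```

```text
{'t': 0.0, 'joint_pos': array([74.11297953, 35.29077413, -0.72399617, 81.64395365,  0.46442589,
       63.21905717, -2.31554134]), 'dq': array([ 0.02349494, -0.09916396,  0.08678657,  0.07442658, -0.03387734,
        0.05972486, -0.00386782]), 'tau': array([-1.83784550e-04, -4.69208193e+01,  2.58875359e-01, -1.71032989e+01,
        9.95640265e-03,  9.54194984e-03,  1.19674263e-05]), 'position': array([ 0.16113941, -0.62894968,  0.24910555]), 'tool_rot': array([-1.79849101e+02,  1.89038119e-03,  1.43728015e+01]), 'force': array([-0.01685408,  0.64410897, -0.21539265]), 'torque': array([-0.00919076,  0.0014581 , -0.00912231]), 'grasp_force': 0.0, 'gripper_width': 0.0854107796454605}
top 397.2303825284906 319.69517119384324 200.400447094226 [ 2.16479122 -2.18013097  0.07391149] [-0.05707325  0.62362026  0.89065368]
side 381.64202840748214 313.36066531469817 202.43246264265616 [ 2.11236817 -0.30426856  0.19824333] [-0.60856658  0.14135033  0.77647101]
```

View pics/top0.png

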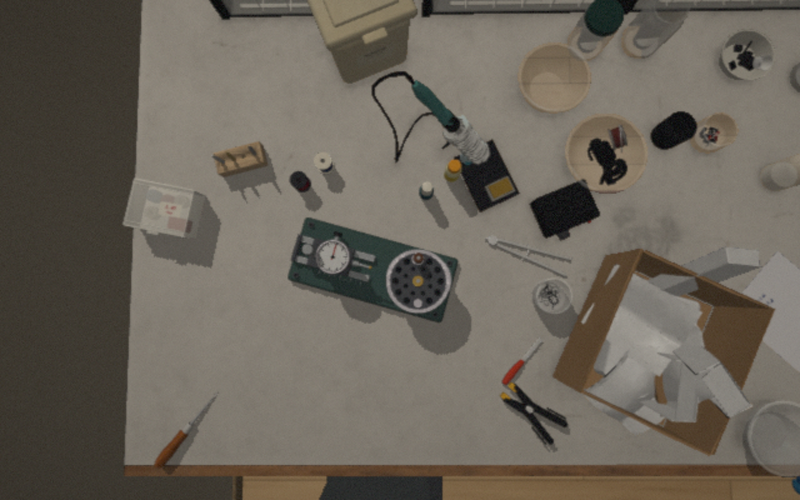

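View pics/side0.png

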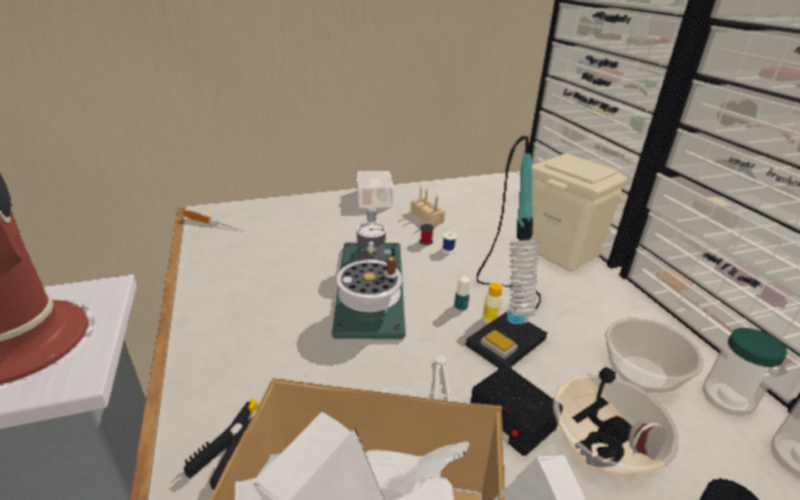

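Top view: the stand runs from upper left (carriage and dial about 333,256) to lower right (spool nut about 418,281). The handle is at about 418,258. I'll enlarge this area.

Run:
```python
from h import *
import pickle
s=pickle.load(open("top.pkl","rb")); save(s,"top1.png",(225,168,375,268),5)
for n,u,v,z in[("nut",418/1.25,281/1.25,.088),("dial",333/1.25,256/1.25,.094),("handle",418/1.25,258/1.25,.114),("pot",552/1.25,295/1.25,.05),("varn",427/1.25,189/1.25,.06)]: print(n,atz(s,u,v,z).round(4))
```

```text
nut [ 0.5655 -0.0934  0.088 ]
dial [0.609  0.0514 0.094 ]
handle [ 0.6031 -0.0932  0.114 ]
pot [ 0.5399 -0.3316  0.05  ]
varn [ 0.7305 -0.1117  0.06  ]
```

View pics/top1.png

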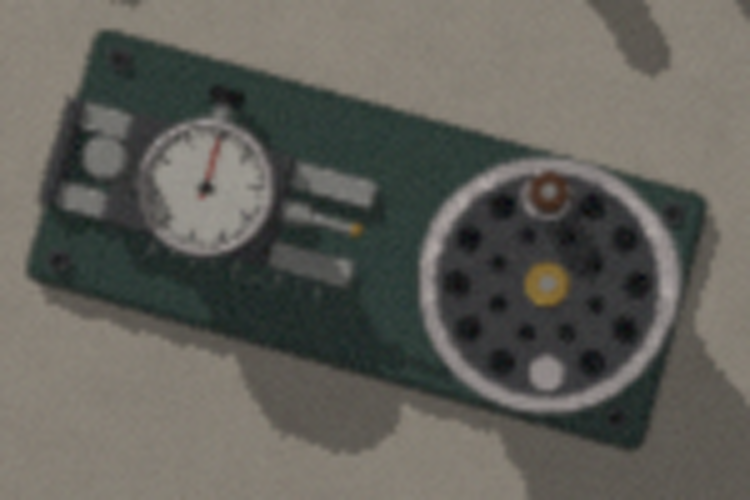

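Crop: nut (547,284), handle (549,190), dial centre (206,187), pillar (104,157), plunger ball (358,230). The pointer is at zero.

```bash
cat >> h.py <<'E'
def cl(s,c): return (225+c[0]/5-.4,168+c[1]/5-.4)
E
python3 - <<'E'
from h import *
import pickle
s=pickle.load(open("top.pkl","rb"))
R=cv2.Rodrigues(np.array(s["rvec"],float))[0];print("cam",-R.T@np.array(s["tvec"]).ravel())
P={}
for n,c,z in[("nut",(547,284),.088),("dial",(206,187),.094),("handle",(549,190),.114),("pillar",(104,157),.116),("tip",(360,230),.080),
 ("c1",(103,30),.016),("c2",(706,197),.016),("c3",(640,450),.016),("c4",(28,275),.016)]:
    P[n]=atz(s,*cl(s,c),z)[:2]; print(n,P[n].round(4))
d=P["dial"]-P["nut"]; print("yaw",np.degrees(np.arctan2(d[1],d[0])),np.linalg.norm(d))
for a,b in(("c4","c3"),("c1","c2")):
    e=P[a]-P[b];print(np.degrees(np.arctan2(e[1],e[0])),np.linalg.norm(e))
print("base centre",sum(P[c] for c in("c1","c2","c3","c4"))/4)
# heights
v,u=np.mgrid[0:400,0:640];z=s["range_z"]
c=np.stack([(u-s["cx"])/s["fx"]*z,(v-s["cy"])/s["fy"]*z,z],-1)[z>0]
w=(c-np.array(s["tvec"]).ravel())@R
m=(w[:,0]>.1)&(w[:,0]<.7)&(w[:,1]<.2)&(w[:,1]>-.7)
w=w[m];
H=np.full((12,18),0.)
i=((w[:,0]-.1)/.05).astype(int);j=((w[:,1]+.7)/.05).astype(int)
np.maximum.at(H,(i,j),w[:,2]);print((H*1000).astype(int))
E
```

```text
cam [ 0.54782305 -0.07432886  0.93797051]
nut [ 0.5664 -0.0926]
dial [0.6086 0.0527]
handle [ 0.6048 -0.0932]
pillar [0.6198 0.092 ]
tip [ 0.5904 -0.0121]
c1 [0.6885 0.1132]
c2 [ 0.6078 -0.1683]
c3 [ 0.4914 -0.1361]
c4 [0.5737 0.1472]
yaw 73.8002058248892 0.1512387084831021
73.80072396624679 0.29504160925877254
74.00625485426832 0.29287010173421335
base centre [ 0.59035585 -0.01101294]
[[  0   0   0   0   0   0   0   0   0   0   0   0   0   0   0   0   0   0]
 [  0   0   0   0   0   0   0   0   0   0   0   0   0   0   0   0   0   0]
 [ 53   4   6   4   4   4   4   6   3   5   5   4   6   4   5   5   5   5]
 [ 54   5   3 148  55   5   5  25  16   5   5   5   5   5   5   6   5   8]
 [ 54   0 150 162 164 151  72  26  27  21   5   5   5   5   6   5   6   5]
 [ 52   0 150 238 235 152 151 151  26  22   5   6   5   5   6   4   5   6]
 [  0 150 151 245 241 124 153 150  15   4   6   5   6   6   5   5   6   5]
 [  0 152  65 233 205 118 151  10   5   6   6  19   7   5   5   5   5   6]
 [  4 151 151 176 165 150 152  53   6   5  13  89  91  87  20  18   6   5]
 [  4   0 206 208 151 151  54  52   5   5  21  89 116  87  98  96  45   5]
 [  4   4 204 206 151 150  40  52  11  13  22 115 118  83  96 120  43   6]
 [  5   5   5   5   5  54  56  55   5  23   6   5   6  18  43  44  33   6]]
```

```bash
python3 -m inch '[[0,0,-20,-10],[0,0,-20,-10],[0,0,-20,-10],[0,0,-20,-10],[0,0,-20,-10]]'; python3 -m inch '[[0,0,0,-9.4],[40,10,0,0],[40,10,0,0],[40,12,0,0],[40,12,0,0]]' 60; python3 -m inch '[[40,12,0,0],[40,12,0,0],[40,12,0,0],[40,12,0,0],[40,12,0,0]]'; python3 -c "
from h import *;s=env.read_state();print(s['joint_pos'],s['tool_rot'],s['position'])"
```

```text
t: 0.72
position: [0.1611, -0.6293, 0.3502]
tool_rot: [-179.9, -0.1, 64.7]
force: [-0.1, 0.1, 0.0]
gripper_width: 0.0856
grasp_force: 0.0
t: 1.35
position: [0.2487, -0.4868, 0.3498]
tool_rot: [-180.0, -0.0, 73.8]
force: [0.4, -0.0, -0.8]
gripper_width: 0.0599
grasp_force: 0.0
t: 1.98
position: [0.3621, -0.3117, 0.35]
tool_rot: [-180.0, -0.0, 73.8]
force: [-0.1, -0.3, -0.8]
gripper_width: 0.0599
grasp_force: 0.0
[ 55.76284441  15.6581641  -23.24649249  99.03866707   6.65715626
  66.70556541  14.40441108] [-1.79957616e+02 -1.58326630e-02  7.37600124e+01] [ 0.36208451 -0.31171954  0.34999471]
```

```bash
python3 -m inch '[[50,13.5,0,0],[50,13.5,0,0],[50,13.5,0,0],[50,13.5,0,0],[50,13.5,0,0]]' 0; python3 -m inch '[[50,13.5,0,0],[50,13.5,0,0],[50,13.5,0,0],[50,13.5,0,0],[54.5,13.3,0,0]]'; python3 -m inch '[[0,0,40,0],[0,0,40,0],[0,0,40,0],[0,0,30,0],[0,0,0,0]]'
python3 - <<'E'
from h import *
st=env.read_state();print(st['joint_pos'],st['position'],st['gripper_width'])
s=snap("wrist");print(s["fx"],s["mount"])
save(s,"w1.png",None,1.25)
E
```

```text
t: 2.6
position: [0.4969, -0.0907, 0.35]
tool_rot: [-180.0, 0.0, 73.7]
force: [0.9, 0.3, 0.5]
gripper_width: 0.0002
grasp_force: 0.0
t: 3.22
position: [0.633, 0.1342, 0.3497]
tool_rot: [-180.0, 0.1, 73.7]
force: [1.1, -0.8, 0.4]
gripper_width: 0.0
grasp_force: 0.0
t: 3.85
position: [0.6304, 0.1326, 0.1971]
tool_rot: [-179.6, 0.2, 73.8]
force: [-0.5, 0.5, 0.2]
gripper_width: -0.0001
grasp_force: 0.0
[  1.57720994  40.09964311 -27.49756131  85.4942361   20.10744684
  59.78332694 -46.9291283 ] [0.63035616 0.13259744 0.19713094] -8.792026360408073e-05
303.25136638990995 [[ 2.19179538e-05 -9.65362787e-01 -2.60911266e-01  6.59491998e-02]
 [ 9.99999155e-01 -3.18059657e-04  1.26081521e-03  7.01694479e-04]
 [-1.30012943e-03 -2.60911073e-01  9.65361964e-01 -1.24040517e-01]
 [ 0.00000000e+00  0.00000000e+00  0.00000000e+00  1.00000000e+00]]
```

View pics/w1.png

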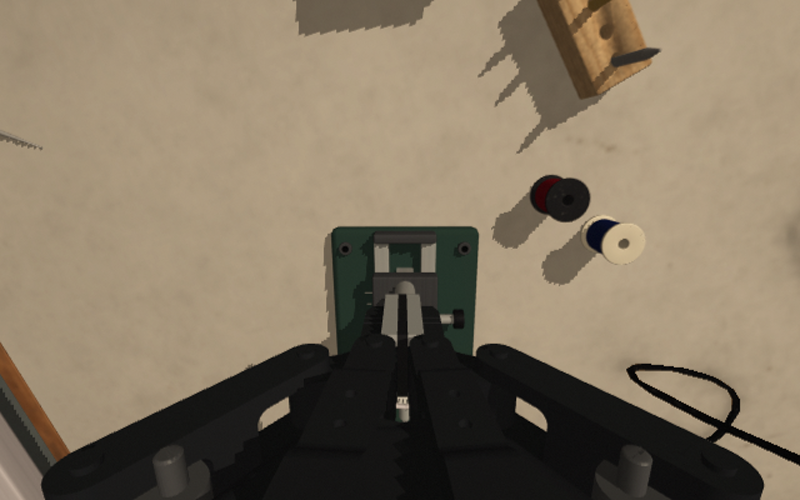

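```bash
cat >> h.py <<'E'
from scipy.spatial.transform import Rotation as Ro
def wcam(s,st):
    """world->camera rvec,tvec of a wrist snapshot"""
    T=np.eye(4);T[:3,:3]=Ro.from_euler("xyz",st["tool_rot"],degrees=True).as_matrix();T[:3,3]=st["position"]
    W=np.linalg.inv(T@np.array(s["mount"]));s["rvec"]=cv2.Rodrigues(W[:3,:3])[0];s["tvec"]=W[:3,3];return s
E
python3 - <<'E'
from h import *
st=env.read_state();s=wcam(snap("wrist"),st)
for n,p in dict(pillar=(.6198,.092,.116),dial=(.6086,.0527,.094),c1=(.6885,.1132,.016),c4=(.5737,.1472,.016)).items(): print(n,proj(s,p)*1.25)
print(atz(s,405/1.25,285/1.25,.116))
E
```

```text
pillar [[400.81218892 334.88261087]]
dial [[401.31755523 373.48371288]]
c1 [[473.51079451 234.28274952]]
c4 [[329.36000212 233.60025142]]
[0.63110387 0.1220275  0.116     ]
```

```bash
python3 -m inch '[[0,0,30,0],[0,0,30,0],[0,0,25,0],[0,0,0,0],[0,0,0,0]]'; python3 -m inch '[[-5,0,0,0],[-5,0,0,0],[-5,0,0,0],[-5,0,0,0],[-4,0,0,0]]';python3 -m inch '[[-4,0,0,0],[-4,0,0,0],[-4,0,0,0],[-4,0,0,0],[0,0,0,0]]'
python3 - <<'E'
from h import *
s=snap("top");save(s,"top2.png",(225,168,375,268),5)
E
```

```text
t: 4.58
position: [0.6336, 0.1343, 0.1176]
tool_rot: [179.8, -0.1, 73.8]
force: [0.2, -0.1, 0.8]
gripper_width: -0.0003
grasp_force: 0.0
t: 5.2
position: [0.6256, 0.1104, 0.1154]
tool_rot: [180.0, -0.1, 73.7]
force: [1.2, 4.1, -0.1]
gripper_width: -0.0003
grasp_force: 2.7
t: 5.82
position: [0.6223, 0.0996, 0.1155]
tool_rot: [179.9, -0.5, 73.9]
force: [3.0, 6.2, -4.2]
gripper_width: -0.0003
grasp_force: 3.2
```

View pics/top2.png

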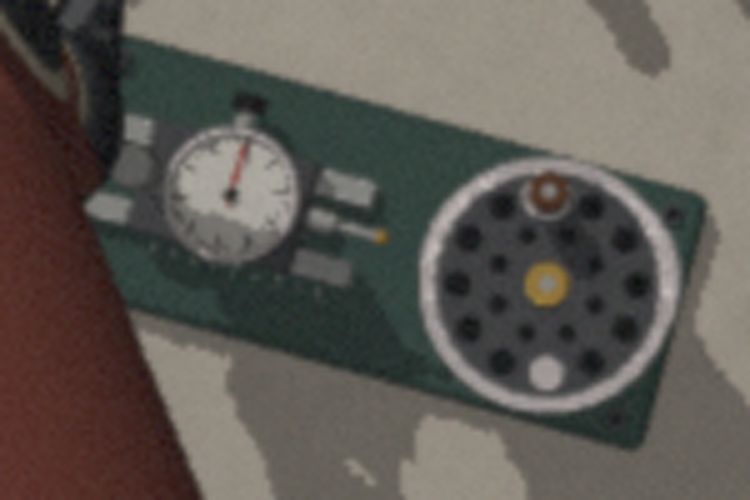

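The dial has moved about 11 mm, the pointer is still at zero, and the plunger ball (381,236) is still clear of the rim (422).

```bash
cat >> h.py <<'E'
SY=np.array([.279,.960]);SX=np.array([.960,-.279]);NUT=np.array([.5664,-.0926])
def pointer(s,dist):
    """pointer angle (deg cw from stand +x), dist = dial centre from spindle (m)"""
    c=NUT+SY*dist
    v,u=np.mgrid[150:290,200:400]
    R=cv2.Rodrigues(np.array(s["rvec"],float))[0];t=np.array(s["tvec"],float).ravel()
    d=np.stack([(u-s["cx"])/s["fx"],(v-s["cy"])/s["fy"],np.ones(u.shape)],-1)@R;o=-R.T@t
    p=(o+d*((.094-o[2])/d[...,2])[...,None])[...,:2]-c
    im=s["img"][150:290,200:400].astype(float)
    red=np.clip(im[...,0]-(im[...,1]+im[...,2])/2-12,0,None)
    m=np.hypot(p[...,0],p[...,1])<.026
    w=red[m];q=np.stack([p[m]@SX,p[m]@SY],-1)
    if w.sum()<50: return None
    mu=(w[:,None]*q).sum(0)/w.sum();C=((q-mu)*w[:,None]).T@(q-mu)
    e=np.linalg.eigh(C)[1][:,1]; e=e*np.sign(e@mu)
    a=-np.degrees(np.arctan2(e[1],e[0]))
    return round(a%360,1),round(w.sum()),(mu*1000).round(1)
def handle(s):
    """spool handle angle (deg, world, ccw from +x) from dark-brown knob is read by hand"""
E
python3 -m inch '[[-4,0,0,0],[-4,0,0,0],[-4,0,0,0],[-3,0,0,0],[0,0,0,0]]'
python3 - <<'E'
from h import *
import pickle
s=pickle.load(open("top.pkl","rb"));print(pointer(s,.1512))
st=env.read_state();print(st["position"],(st["position"][:2]-NUT)@SY)
s=snap("top");
for d in(.126,.124,.122):print(pointer(s,d))
E
```

```text
t: 6.5
position: [0.6182, 0.0853, 0.1156]
tool_rot: [179.9, -0.5, 73.9]
force: [4.1, 6.0, -3.8]
gripper_width: 0.0002
grasp_force: 3.3
(np.float64(359.6), 331, array([10.5,  0.8]))
[0.61819926 0.08525353 0.11555983] 0.18519138533896964
(np.float64(359.5), 430, array([11. , -0.3]))
(np.float64(359.5), 430, array([11. ,  1.7]))
(np.float64(359.5), 430, array([11. ,  3.7]))
```

```bash
cat > p.py <<'E'
from h import *
st=env.read_state();D=(st["position"][:2]-NUT)@SY-.0602
s=snap("top");print("dial",round(D,4),pointer(s,D),st["force"].round(1),round(st["t"],1))
E
python3 -m inch '[[-2,0,0,0],[0,0,0,0]]' >/dev/null; python3 p.py; python3 -m inch '[[-1,0,0,0],[0,0,0,0]]'>/dev/null; python3 p.py
```

```text
dial 0.1238 (np.float64(5.7), 454, array([11.9, -0.5])) [ 3.6  7.  -4.7] 6.8
dial 0.1233 (np.float64(17.0), 496, array([10.2, -2.6])) [ 3.3  7.6 -4.4] 7.1
```

```bash
python3 -m inch '[[-1,0,0,0],[-1,0,0,0],[0,0,0,0]]' >/dev/null; python3 p.py; python3 -m inch '[[-0.4,0,0,0],[0,0,0,0]]'>/dev/null; python3 p.py
```

```text
dial 0.1218 (np.float64(70.4), 530, array([  3.6, -10.7])) [ 3.9  7.3 -4.8] 7.5
dial 0.1215 (np.float64(78.1), 478, array([  2. , -11.1])) [ 5.4  8.4 -5. ] 7.8
```

```bash
python3 -m inch '[[-0.7,0,0,0],[0,0,0,0]]' >/dev/null; python3 p.py; python3 -m inch '[[-0.3,0,0,0],[0,0,0,0]]'>/dev/null; python3 p.py
```

```text
dial 0.1209 (np.float64(99.7), 437, array([ -2. , -10.7])) [ 5.1  8.5 -5. ] 8.1
dial 0.1207 (np.float64(104.4), 420, array([ -3.5, -11. ])) [ 4.4  7.7 -6. ] 8.4
```

Pointer is at about 104.8°, or 2.9 mm. Now back off, lift, and go to the crank handle.

```bash
python3 -m inch '[[10,0,0,0],[10,0,0,0],[10,0,0,0],[0,0,-30,0],[0,0,-30,0]]' >/dev/null; python3 p.py; python3 -m inch '[[0,0,-25,10.5],[0,0,0,10.5],[0,0,0,10.5],[0,0,0,10.5],[0,0,0,10.5]]' 40; python3 -m inch '[[0,0,0,10.5],[0,0,0,10.5],[-4,40,0,0],[-4,40,0,0],[-4,40,0,0]]';python3 -m inch '[[-4,40,0,0],[-4,40,0,0],[0,0,0,0]]'
python3 - <<'E'
from h import *
st=env.read_state();print(st["joint_pos"],st["position"])
s=wcam(snap("wrist"),st);save(s,"w2.png",None,1.25)
print([proj(s,p)*1.25 for p in((.6048,-.0932,.114),(*NUT,.088))])
E
```

```text
dial 0.1442 None [ 0.5 -0.4 -0.2] 9.1
t: 9.78
position: [0.6233, 0.1037, 0.2003]
tool_rot: [180.0, 0.0, 20.9]
force: [0.2, 0.4, 0.8]
gripper_width: 0.0403
grasp_force: 0.0
t: 10.4
position: [0.6118, -0.0174, 0.2003]
tool_rot: [180.0, 0.0, 0.3]
force: [-0.4, 0.5, 0.0]
gripper_width: 0.0402
grasp_force: 0.0
t: 10.78
position: [0.6035, -0.1022, 0.2001]
tool_rot: [179.8, 0.1, -0.2]
force: [0.5, 0.5, -0.5]
gripper_width: 0.04
grasp_force: 0.0
[ 12.27827216  34.8223719   -7.93952588  91.70342971   5.88641942
  53.91232397 -87.92477425] [ 0.60351175 -0.1022057   0.20010853]
[array([[385.44351672, 264.93807823]]), array([[386.83879457, 307.99472819]])]
```

View pics/w2.png

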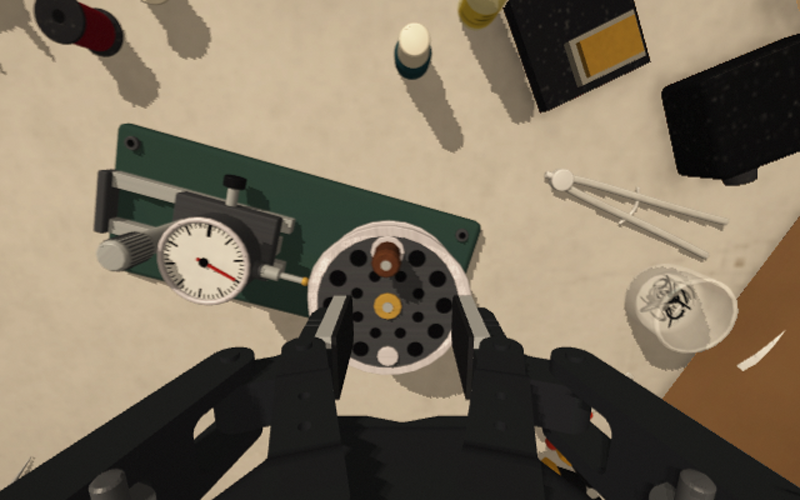

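Handle (386,265) and nut (387,307) match my projections, and the dial is clearly visible at (203,262) reading about 3 mm. Next I descend around the knob.

```bash
python3 - <<'E'
t=open('h.py').read()
t=t.replace("v,u=np.mgrid[150:290,200:400]","v,u=np.mgrid[0:400,0:640]").replace('s["img"][150:290,200:400]','s["img"]')
open('h.py','w').write(t)
open('q.py','w').write('''from h import *
st=env.read_state()
r=st["position"][:2]-NUT
out=[]
for n in("wrist","top"):
    s=snap(n)
    if n=="wrist": s=wcam(s,st)
    p=pointer(s,.1207); out.append(None if p is None else (float(p[0]),p[1],[float(x) for x in p[2]]))
f=st["force"]
print("phi %.1f R %.1f yaw %.1f z %.0f w %.1f"%(np.degrees(np.arctan2(r[1],r[0])),1000*np.hypot(*r),st["tool_rot"][2],1000*st["position"][2],1000*st["gripper_width"]),out,f.round(1),"q7 %.0f t %.1f"%(st["joint_pos"][6],st["t"]))
''')
E
python3 q.py; python3 -m inch '[[1,-9,0,0],[0,0,25,0],[0,0,25,0],[0,0,20,0],[0,0,20,0]]' >/dev/null; python3 -m inch '[[0,0,0,0],[0,0,0,0],[0,0,0,0]]' 20; python3 q.py
```

```text
phi -9.1 R 38.1 yaw 0.0 z 200 w 40.3 [(126.2, 49392, [0.3, -2.6]), (105.7, 412, [-3.9, -11.6])] [-0.4  0.6 -0.1] q7 -88 t 10.8
t: 11.92
position: [0.6063, -0.0865, 0.1116]
tool_rot: [-180.0, -0.1, 0.3]
force: [0.5, 0.7, 0.3]
gripper_width: 0.02
grasp_force: 0.0
phi 8.7 R 40.4 yaw 0.3 z 112 w 20.0 [(132.9, 107972, [0.1, -2.7]), (119.2, 484, [-6.0, -9.9])] [0.5 0.7 0.3] q7 -90 t 11.9
```

```bash
sed -i 's|red=np.clip.*|thr=12 if "mount" not in s else 50; red=np.clip(im[...,0]-(im[...,1]+im[...,2])/2-thr,0,None)|' h.py
python3 -m inch '[[-2,0,0,-8],[0,0,0,0]]' >/dev/null; python3 q.py; python3 -m inch '[[-0.6,-6.6,0,-10],[0,0,0,0],[0,0,0,0]]' >/dev/null; python3 q.py; python3 -m inch '[[-0.6,-6.6,0,-10],[0,0,0,0],[0,0,0,0]]' >/dev/null; python3 q.py
```

```text
phi 7.9 R 37.5 yaw 8.2 z 111 w 19.7 [(119.5, 16086, [-3.7, -10.1]), (118.8, 483, [-6.0, -10.0])] [ 0.3 -0.3 -0.2] q7 -84 t 12.3
phi 18.0 R 37.4 yaw 18.1 z 110 w 20.2 [(121.0, 17728, [-4.1, -9.8]), (121.6, 416, [-6.1, -9.3])] [ 0.9 -0.3  0.7] q7 -77 t 12.8
phi 28.9 R 37.2 yaw 28.1 z 110 w 19.8 [(104.0, 18936, [-1.3, -10.8]), (103.3, 408, [-3.2, -11.0])] [-0.1 -0.2 -0.3] q7 -70 t 13.2
```

```bash
python3 -m inch '[[-0.5,-6.6,0,-10],[0,0,0,0],[0,0,0,0]]' >/dev/null; python3 q.py; python3 -m inch '[[-0.5,-6.6,0,-10],[0,0,0,0],[0,0,0,0]]' >/dev/null; python3 q.py; python3 -m inch '[[-0.5,-6.6,0,-10],[0,0,0,0],[0,0,0,0]]' >/dev/null; python3 q.py; python3 -m inch '[[-0.5,-6.6,0,-10],[0,0,0,0],[0,0,0,0]]' >/dev/null; python3 q.py; python3 -m inch '[[-0.5,-6.6,0,-10],[0,0,0,0],[0,0,0,0]]' >/dev/null; python3 q.py; python3 -m inch '[[-0.5,-6.6,0,-10],[0,0,0,0],[0,0,0,0]]' >/dev/null; python3 q.py
```

```text
phi 38.5 R 37.3 yaw 38.1 z 110 w 19.5 [(83.2, 19636, [2.4, -10.9]), (59.2, 477, [4.5, -12.8])] [ 0.4  0.3 -0.7] q7 -63 t 13.7
phi 49.1 R 37.5 yaw 48.1 z 110 w 20.3 [(79.9, 19498, [2.8, -10.8]), (153.7, 2424, [8.0, -17.0])] [-0.2  1.2 -0.6] q7 -56 t 14.2
phi 59.0 R 37.6 yaw 58.1 z 110 w 19.7 [(80.0, 20030, [2.5, -10.6]), (151.5, 5170, [6.8, -12.9])] [ 0.5 -0.3 -0.3] q7 -48 t 14.7
phi 69.0 R 37.6 yaw 68.1 z 110 w 20.2 [(79.9, 20482, [2.3, -10.5]), (149.6, 7778, [5.0, -8.7])] [-0.2 -0.3 -0.6] q7 -41 t 15.1
phi 79.1 R 37.8 yaw 78.1 z 110 w 19.9 [(80.0, 20782, [2.1, -10.5]), (149.3, 9621, [3.1, -5.3])] [0.4 0.1 0.9] q7 -34 t 15.6
phi 89.2 R 37.9 yaw 88.1 z 110 w 20.0 [(79.8, 20870, [1.9, -10.5]), (182.5, 9340, [-1.4, -5.7])] [-0.2 -0.3  0.9] q7 -26 t 16.1
```

```bash
python3 -m inch '[[-0.5,-6.6,0,-10],[0,0,0,0],[0,0,0,0]]' >/dev/null; python3 q.py; python3 -m inch '[[-0.5,-6.6,0,-10],[0,0,0,0],[0,0,0,0]]' >/dev/null; python3 q.py; python3 -m inch '[[-0.5,-6.6,0,-10],[0,0,0,0],[0,0,0,0]]' >/dev/null; python3 q.py; python3 -m inch '[[-0.5,-6.6,0,-10],[0,0,0,0],[0,0,0,0]]' >/dev/null; python3 q.py; python3 -m inch '[[-0.5,-6.6,0,-10],[0,0,0,0],[0,0,0,0]]' >/dev/null; python3 q.py; python3 -m inch '[[-0.5,-6.6,0,-10],[0,0,0,0],[0,0,0,0]]' >/dev/null; python3 q.py; python3 -m inch '[[-0.5,-6.6,0,-10],[0,0,0,0],[0,0,0,0]]' >/dev/null; python3 q.py
```

```text
phi 99.2 R 38.1 yaw 98.1 z 110 w 19.9 [(79.9, 20892, [1.7, -10.5]), (49.2, 6958, [-7.4, -7.3])] [ 0.   0.7 -0.4] q7 -19 t 16.6
phi 109.1 R 38.2 yaw 108.1 z 110 w 19.8 [(80.0, 21174, [1.6, -10.5]), (227.4, 4010, [-11.3, -9.8])] [0.1 0.2 0.3] q7 -11 t 17.0
phi 119.1 R 38.3 yaw 118.1 z 110 w 19.8 [(79.9, 21797, [1.4, -10.8]), (184.8, 958, [-8.8, -11.4])] [0.  0.6 0.1] q7 -3 t 17.5
phi 128.4 R 38.5 yaw 128.1 z 110 w 20.3 [(84.3, 21458, [0.5, -11.0]), (84.0, 442, [0.8, -10.7])] [0.7 0.4 0.3] q7 5 t 18.0
phi 139.4 R 38.6 yaw 138.1 z 110 w 20.0 [(133.1, 20769, [-8.3, -8.8]), (133.7, 404, [-8.3, -7.9])] [ 0.1 -0.3 -0.3] q7 13 t 18.4
phi 148.9 R 38.7 yaw 148.1 z 110 w 20.2 [(158.4, 21106, [-11.3, -5.0]), (158.7, 408, [-10.7, -3.5])] [-0.7 -1.   0.1] q7 22 t 18.9
phi 158.7 R 38.8 yaw 158.1 z 110 w 20.1 [(165.7, 19035, [-11.8, -3.9]), (166.9, 338, [-12.2, -2.4])] [0.8 0.2 0.3] q7 31 t 19.4
```

```bash
python3 -m inch '[[-0.8,-6.6,0,-10],[0,0,0,0],[0,0,0,0]]' >/dev/null; python3 q.py; python3 -m inch '[[-0.7,-6.6,0,-10],[0,0,0,0],[0,0,0,0]]' >/dev/null; python3 q.py; python3 -m inch '[[-0.6,-6.6,0,-10],[0,0,0,0],[0,0,0,0]]' >/dev/null; python3 q.py; python3 -m inch '[[-0.6,-6.6,0,-10],[0,0,0,0],[0,0,0,0]]' >/dev/null; python3 q.py
```

```text
phi 168.4 R 38.6 yaw 168.1 z 110 w 20.0 [(153.8, 15304, [-11.8, -6.6]), (153.3, 444, [-11.2, -4.7])] [-0.8  0.4 -0.3] q7 40 t 19.9
phi 178.1 R 38.4 yaw 178.1 z 110 w 19.9 [None, (125.3, 381, [-7.4, -9.8])] [-0.3  0.8  0.1] q7 49 t 20.4
phi -172.0 R 38.4 yaw -171.9 z 110 w 19.8 [None, (85.8, 464, [0.6, -10.1])] [-0.1  1.3 -0. ] q7 58 t 20.8
phi -162.1 R 38.3 yaw -161.9 z 110 w 20.2 [None, (79.4, 464, [1.7, -10.6])] [ 0.   0.  -0.3] q7 67 t 21.3
```

```bash
python3 -m inch '[[-0.6,6.6,0,10],[-0.6,6.6,0,10],[-0.6,6.6,0,10],[-0.6,6.6,0,10],[-0.6,6.6,0,10]]' >/dev/null;  python3 -m inch '[[-0.2,3.3,0,5],[0,0,0,0],[-0.1,-3.3,0,-5],[0,0,0,0],[0,0,0,0]]' >/dev/null; python3 q.py; python3 -m inch '[[-0.1,-2,0,-3],[0,0,0,0],[0,0,0,0]]' >/dev/null; python3 q.py;python3 -m inch '[[-0.1,-2,0,-3],[0,0,0,0],[0,0,0,0]]' >/dev/null; python3 q.py;python3 -m inch '[[-0.1,-2,0,-3],[0,0,0,0],[0,0,0,0]]' >/dev/null; python3 q.py;python3 -m inch '[[-0.1,-2,0,-3],[0,0,0,0],[0,0,0,0]]' >/dev/null; python3 q.py;python3 -m inch '[[-0.1,-2,0,-3],[0,0,0,0],[0,0,0,0]]' >/dev/null; python3 q.py
```

```text
phi 147.3 R 38.2 yaw 148.2 z 111 w 20.2 [(157.2, 20826, [-11.1, -5.2]), (156.9, 416, [-10.5, -3.7])] [-0.7  0.2 -0.1] q7 22 t 22.6
phi 150.0 R 38.2 yaw 151.2 z 111 w 20.0 [(154.3, 20104, [-11.1, -5.9]), (153.9, 432, [-10.9, -4.5])] [0.4 0.6 1. ] q7 24 t 23.1
phi 152.7 R 38.2 yaw 154.3 z 111 w 19.7 [(152.2, 19403, [-10.8, -6.2]), (151.4, 386, [-10.0, -4.7])] [ 1.3  3.  -0.2] q7 27 t 23.6
phi 157.3 R 38.1 yaw 157.2 z 110 w 20.6 [(159.0, 19318, [-11.4, -5.1]), (159.9, 421, [-11.1, -3.5])] [0.6 1.9 2.4] q7 30 t 24.1
phi 160.5 R 38.2 yaw 160.2 z 110 w 19.9 [(159.8, 18522, [-11.5, -5.1]), (160.6, 444, [-11.4, -3.4])] [0.3 1.8 0.5] q7 32 t 24.6
phi 163.6 R 38.2 yaw 163.2 z 110 w 19.7 [(159.2, 17668, [-11.5, -5.2]), (160.5, 446, [-11.3, -3.5])] [0.2 1.4 1. ] q7 35 t 25.0
```

Run:
```python
from h import *
save(snap("wrist"),"w3.png",None,1.25)
```

```text
(no output)
```

View pics/w3.png

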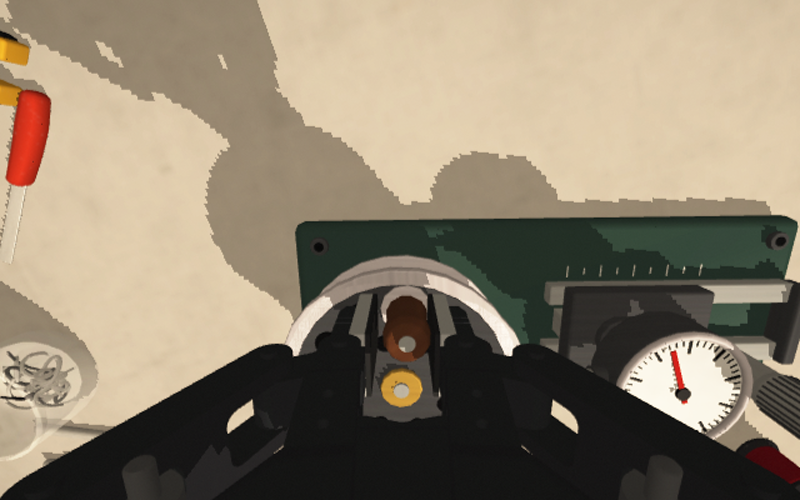

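The knob (407,343) sits properly between the pads and rests on the rear one. The lower reading comes from the light push springing the spindle, so I'll ease off before each reading.

```bash
python3 -m inch '[[0,1.5,0,0],[0,0,0,0],[0,0,0,0]]' >/dev/null; python3 q.py; python3 -m inch '[[0,-1.5,0,0],[-0.1,-3.3,0,-5],[0,0,0,0],[0,1.5,0,0],[0,0,0,0]]'|grep pos; python3 -m inch '[[0,0,0,0]]'|grep -E "pos|force"; python3 q.py; python3 -m inch '[[0,-1.5,0,0],[-0.1,-3.3,0,-5],[0,0,0,0],[0,1.5,0,0],[0,0,0,0]]'|grep pos; python3 -m inch '[[0,0,0,0]]' |grep -E "pos|force"; python3 q.py
```

```text
phi 161.9 R 38.2 yaw 163.2 z 110 w 19.6 [(164.1, 17925, [-11.7, -4.2]), (165.1, 319, [-10.4, -2.3])] [-0.2 -1.  -0.1] q7 35 t 25.6
position: [0.5294, -0.0836, 0.1103]
position: [0.5294, -0.0836, 0.1103]
force: [0.2, -0.9, -0.5]
grasp_force: 0.0
phi 166.4 R 38.1 yaw 168.2 z 110 w 20.0 [(159.6, 15448, [-12.3, -5.5]), (160.9, 416, [-11.3, -3.4])] [ 0.2 -0.9 -0.5] q7 39 t 26.4
position: [0.5287, -0.0868, 0.1103]
position: [0.5287, -0.0868, 0.1103]
force: [0.4, -0.4, -0.3]
grasp_force: 0.0
phi 171.3 R 38.2 yaw 173.2 z 110 w 19.8 [(147.3, 6240, [-16.0, -10.1]), (150.1, 375, [-10.0, -5.0])] [ 0.4 -0.4 -0.3] q7 44 t 27.2
```

```bash
python3 -m inch '[[-0.2,3.4,0,5],[-0.1,3.3,0,5],[-0.1,3.3,0,5],[-0.1,3.3,0,5],[-0.1,3.3,0,5]]' >/dev/null; python3 -m inch '[[0,1,0,1],[0,0,0,0],[0,-2.3,0,0],[0,0,0,0],[0,0,0,0]]' >/dev/null; python3 q.py
python3 -m inch '[[0,-2,0,-3],[0,-1,0,-1],[0,0,0,0]]' >/dev/null; python3 q.py; python3 -m inch '[[0,1.5,0,0],[0,0,0,0],[0,0,0,0]]' >/dev/null; python3 q.py
python3 -m inch '[[0,-1.5,0,0],[0,-2,0,-3],[0,-1.3,0,-2],[0,0,0,0]]' >/dev/null; python3 q.py; python3 -m inch '[[0,1.5,0,0],[0,0,0,0],[0,0,0,0]]' >/dev/null; python3 q.py
```

```text
phi 147.1 R 39.0 yaw 147.3 z 110 w 20.1 [(162.3, 21270, [-11.5, -4.3]), (162.4, 421, [-12.0, -3.2])] [-0.8 -1.1 -0.3] q7 21 t 28.6
phi 151.8 R 39.0 yaw 151.3 z 111 w 20.4 [(160.3, 20410, [-11.5, -4.7]), (161.1, 454, [-11.7, -3.5])] [-0.4  0.3  0.4] q7 24 t 29.1
phi 150.2 R 39.1 yaw 151.3 z 110 w 20.1 [(160.6, 20566, [-11.5, -4.6]), (161.8, 448, [-11.7, -3.3])] [-0.6  0.4 -0.1] q7 24 t 29.6
phi 155.8 R 39.3 yaw 156.3 z 110 w 20.0 [(154.6, 19018, [-11.1, -5.8]), (153.8, 424, [-10.9, -4.6])] [ 1.9  2.4 -1. ] q7 29 t 30.1
phi 155.7 R 39.1 yaw 156.2 z 110 w 19.9 [(159.9, 19444, [-11.4, -4.9]), (161.2, 456, [-11.6, -3.5])] [0.4 0.8 0.8] q7 29 t 30.6
```

```bash
cat >> h.py <<'E'
def knob(s):
    """handle angle (deg) from the light pin in the brown knob's top (wrist view)"""
    im=s["img"].astype(int);br=((im[...,0]>1.5*im[...,2])&(im[...,0]-im[...,2]>15)).astype(np.uint8)
    best=None
    for c in cv2.findContours(1-br,cv2.RETR_LIST,cv2.CHAIN_APPROX_NONE)[0]:
        a=cv2.contourArea(c)
        if 15<a<400:
            m=cv2.moments(c);u,v=m["m10"]/a,m["m01"]/a
            r=atz(s,u,v,.114)[:2]-NUT;R=np.hypot(*r)
            if .034<R<.043: 
                e=(round(float(np.degrees(np.arctan2(r[1],r[0]))),1),round(float(R*1000),1),a,round(u),round(v)); best=(best or [])+[e]
    return best
E
sed -i 's|    p=pointer|    if n=="wrist": print("knob",knob(s))\n    p=pointer|' q.py; python3 q.py
```

```text
knob [(152.9, 36.6, 121.0, 325, 277)]
phi 155.6 R 39.1 yaw 156.2 z 110 w 20.0 [(160.3, 19368, [-11.5, -4.8]), (161.6, 448, [-11.6, -3.3])] [0.  2.2 0.7] q7 29 t 30.7
```

```bash
python3 -m inch '[[-0.3,-1.5,0,0],[-0.3,-3,0,-4],[0,0,0,0],[0,1.5,0,0],[0,0,0,0]]' >/dev/null; python3 q.py; python3 -m inch '[[-0.3,-1.5,0,0],[0,-2,0,-3],[0,0,0,0],[0,1.5,0,0],[0,0,0,0]]' >/dev/null; python3 q.py; python3 -m inch '[[-0.3,-1.5,0,0],[0,-2,0,-3],[0,0,0,0],[0,1.5,0,0],[0,0,0,0]]' >/dev/null; python3 q.py;python3 -m inch '[[0,-1.5,0,0],[0,-3,0,-4],[0,0,0,0],[0,1.5,0,0],[0,0,0,0]]' >/dev/null; python3 q.py
```

```text
knob [(159.3, 36.7, 120.5, 324, 277)]
phi 160.9 R 39.0 yaw 160.2 z 110 w 20.4 [(164.9, 18412, [-11.9, -4.1]), (165.3, 300, [-11.6, -2.5])] [ 0.1  0.2 -0.3] q7 32 t 31.4
knob [(160.7, 36.7, 116.0, 325, 276)]
phi 163.2 R 38.6 yaw 163.2 z 110 w 19.8 [(163.0, 17632, [-11.7, -4.4]), (163.1, 428, [-11.4, -3.0])] [0.6 0.6 0.7] q7 35 t 32.2
knob [(163.8, 36.7, 121.0, 325, 275)]
phi 166.3 R 38.3 yaw 166.2 z 110 w 19.7 [(159.9, 16748, [-11.5, -5.1]), (161.6, 452, [-11.8, -3.4])] [0.  0.2 0.2] q7 38 t 32.9
knob [(169.1, 36.8, 117.5, 324, 275)]
phi 170.8 R 38.6 yaw 170.2 z 110 w 20.1 [(151.2, 13964, [-12.0, -7.3]), (151.1, 380, [-10.0, -4.7])] [0.  0.7 0.6] q7 41 t 33.6
```

```bash
python3 -m inch '[[-0.2,3.4,0,5],[-0.1,3.3,0,5],[-0.1,3.3,0,4],[-0.1,2,0,3],[0,-1.5,0,0]]' >/dev/null; python3 -m inch '[[0,0,0,0],[0,0,0,0]]'>/dev/null;  python3 q.py; python3 -m inch '[[0,1.5,0,0],[-0.1,3.3,0,5],[0,0,0,0],[0,-1.5,0,0],[0,0,0,0]]' >/dev/null; python3 q.py;  python3 -m inch '[[0,1.5,0,0],[-0.1,3.3,0,5],[0,0,0,0],[0,-1.5,0,0],[0,0,0,0]]' >/dev/null; python3 q.py
```

```text
knob [(157.6, 36.8, 121.5, 318, 276)]
phi 155.2 R 38.8 yaw 153.3 z 110 w 20.1 [(171.2, 20612, [-12.0, -2.7]), (171.6, 446, [-11.3, -1.0])] [-1.9 -2.4  0.3] q7 26 t 34.6
knob [(148.3, 36.6, 117.0, 320, 276)]
phi 147.7 R 38.7 yaw 148.3 z 111 w 19.9 [(159.2, 20834, [-11.4, -4.9]), (159.6, 428, [-11.1, -3.4])] [-0.3 -0.6  0.1] q7 22 t 35.3
knob [(145.1, 36.5, 114.0, 319, 276)]
phi 143.9 R 38.9 yaw 143.3 z 110 w 20.5 [(153.3, 21148, [-10.9, -5.9]), (152.7, 424, [-10.1, -4.3])] [ 0.2 -0.1 -0.7] q7 18 t 36.0
```

```bash
python3 -m inch '[[-0.2,-3.3,0,-5],[-0.2,-3.3,0,-5],[-0.2,-2.7,0,-4],[0,0,0,0],[0,1.5,0,0]]' >/dev/null; python3 -m inch '[[0,0,0,0],[0,0,0,0]]'>/dev/null;  python3 q.py
```

```text
knob [(152.9, 36.6, 120.0, 325, 276)]
phi 155.7 R 38.7 yaw 157.3 z 111 w 20.1 [(159.5, 19004, [-11.5, -5.0]), (160.5, 440, [-11.2, -3.4])] [-0.5  2.9  1.1] q7 30 t 37.0
```

```bash
python3 -m inch '[[0,1.3,0,0],[0,0,0,0],[0,0,0,0]]'>/dev/null;  python3 q.py; python3 -m inch '[[0,-2.8,0,0],[-0.2,-2,0,0],[0,0,0,0],[0,2.5,0,0],[0,0,0,0]]' >/dev/null; python3 q.py
```

```text
knob [(152.7, 36.6, 119.5, 325, 277)]
phi 155.2 R 39.0 yaw 157.2 z 110 w 20.1 [(164.1, 19284, [-11.7, -4.1]), (165.2, 316, [-10.3, -2.3])] [ 0.6  0.5 -0.3] q7 29 t 37.5
knob [(157.1, 36.6, 117.0, 324, 276)]
phi 159.0 R 38.6 yaw 157.2 z 110 w 20.6 [(165.4, 19454, [-11.8, -3.9]), (166.7, 324, [-11.8, -2.3])] [0.  0.4 0.6] q7 30 t 38.2
```

The spool is within about 1° of the peak, which I put at a knob angle near 156.4° (now 157.1°). Next I open the fingers, lift clear and verify.

```bash
python3 -m inch '[[0,0,0,0],[0,0,0,0],[0,0,0,0],[0,0,-10,0],[0,0,-20,0]]' 34 >/dev/null; python3 -m inch '[[0,0,-30,0],[0,0,-30,0],[0,0,-30,0],[0,0,0,0],[0,0,0,0]]'; python3 q.py
python3 - <<'E'
from h import *
save(snap("wrist"),"w4.png",None,1.25)
E
```

```text
t: 39.58
position: [0.5303, -0.078, 0.2305]
tool_rot: [-180.0, 0.0, 157.3]
force: [0.0, 0.2, -0.3]
gripper_width: 0.0335
grasp_force: 0.0
knob [(157.4, 36.7, 31.0, 322, 203)]
phi 158.0 R 38.9 yaw 157.3 z 231 w 33.5 [(165.3, 4745, [-11.2, -3.4]), (166.8, 326, [-11.7, -2.3])] [ 0.   0.2 -0.3] q7 38 t 39.6
```

View pics/w4.png

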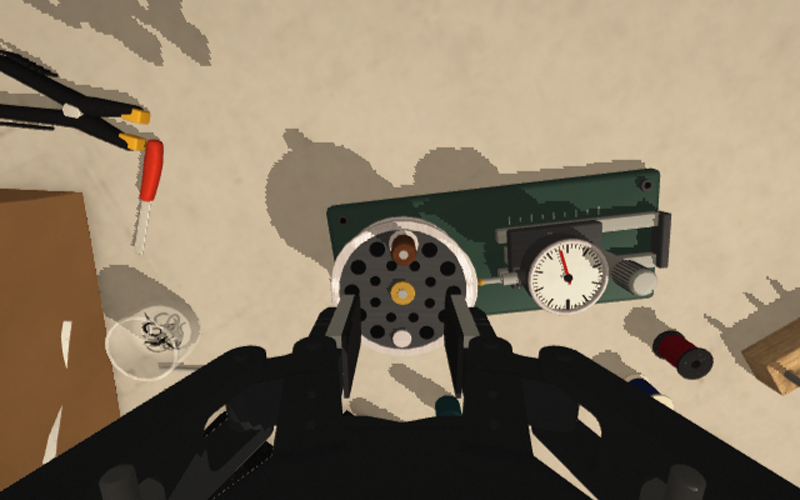

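The gripper is clear. The plunger ball (482,282) presses on the rim, and the dial at (567,277) reads about 4.6 mm. Nothing else has been moved, so I'm handing in.

```bash
python3 -c "
from rig import finish_job
print(finish_job())"
```

```text
the job is handed in; nothing more can be done
None
```

The highest spot on the rim is under the plunger, to within about 1° by my readings, and still pressing at about 4.6 mm. I first set the dial to about 2.9 mm, then turned the spool through roughly 200° and stopped once both bumps were found (about 1.1 mm and 2.4 mm), so I did not sweep the rest of the rim.

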